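# Load the narrow tape from the back of a crowded hook

### The arm

A 6-joint arm with a two-finger parallel gripper is mounted at the origin on a cart in front of the work surface, level with it; the furniture and walls round the work are solid. World frame = base frame: x ahead of the robot, y to its left, z up, the work surface at z = 0. Lengths are in m, angles in rad, forces in N, time in s.
With the tool pointing down it reaches from about 0.425 to 0.95 m from the base axis. Payload 3.5 kg.
Tool frame: the origin (TCP) lies midway between the tips of the shut fingers; the grasp point (between the pads) lies 19 mm behind it; z points along the fingers, y is the line along which they close (so a half turn about z gives the same grasp; the last joint's range is limited). The gripper opens to 85 mm and grips with 20 to 120 N. Pads are 22 mm wide; open, the fingers measure 114 mm over their backs; the gripper's body (76 mm by 85 mm) begins 54 mm behind the grasp point. The pads swing forward as they close: fully open they stand 13 mm farther back than shut.
Start: joints at [1.184, 0.286, 1.577, -0, 1.279, -0.15], TCP at [0.158, 0.656, 0.231] pointing down, gripper open.
Joint ranges: [-2.77, 2.77], [-0.9, 2.22], [0.21, 2.48], [-1.53, 4.67], [0.24, 2.81], [-2.84, 2.84]. Speed limits (rad/s): [2.79, 2.79, 3.14, 3.14, 3.14, 3.14].

### API

Orientations are given as a unit quaternion [x, y, z, w].
In Python, from plant import get_state, read_camera, ctrl gives the robot as it stands.
- The arm moves only by the shell command python3 -m crank 'ROWS' [FORCE]. ROWS is JSON, a list of rows, each a list of 3 entries, a list of its own where there are three numbers: the shift along the tool's x, y, z in mm, then the turn about the tool's z in degrees, then the closure in counts, from 0 (fully open) to 255 (shut). In form: [[[tx, ty, tz], yaw, claw], ...]. A call has 1 to 10 rows; each row is the pose to reach, as a shift and turn from the pose commanded when the call began, along the tool's axes at that moment; what a row does not reach only later rows make up. A row lasts 1/10 s, in which the tool goes at most 50 mm and 8.59 degrees, less where a joint would pass 70% of its speed; a pose out of reach is approached as far as the arm can. A call with a gripper value outside its range is refused whole. The fingers move at their own pace and stop on an object; FORCE is the grip in N (left out, the last holds). Time passes only in rows, so rows that repeat a pose let the fingers close. It gives the time, the measured TCP pose, the force, the opening and the grip force at its end, in the units of the state.
- get_state(): the state, without advancing time (a new reading comes with each control period).
- read_camera(name): name is "scene" or "top"; returns a dict with "frame" (384x512x3 uint8, blue, green, red), "range_z" (384x512 float32, m along the optical axis (not along the pixel's ray), 0 where there is no reading), "vfov" (degrees; the focal length in pixels is half the picture's height over the tangent of half this angle, whatever the lens; pixels are square), "cx", "cy" (the principal point, pixels), "origin" and "orientation" of the camera in the world. Camera axes: x right, y down, z forward; pixel columns grow to the right and rows downward; lengths in m; the calibration is good to about 2 mm. A picture is of the moment at which its call begins.
- ctrl.sign_off(): hands the job in; it is judged then, once.
The state is a dict: "time": time; "qpos": joint angles; "dq": joint speeds; "joint_efforts": joint torques, N m; "eef_pos": TCP position; "tcp_rot": TCP orientation; "contact_force": force on the tool from outside, world axes, zero at the start; "wrist_torque": the same for the moment, N m; "opening": opening from 0.0 (shut) to 1.0 (fully open); "finger_force": force on a finger pad.
Only numpy, scipy, OpenCV 4.12 (cv2) and the standard library are available. Lean on these libraries where they do the work, as an engineer would, in place of code of your own. Each camera call takes 0.05 s, during which the arm holds its last target. There are 200 camera calls.

### The job

The tape dispenser is empty, and the narrow roll that fits it hangs at the very back of the full hook on the pegboard. First move the two wide rolls in front of it over to the empty hook, then take off the narrow roll, lower it (do not drop it) into the dispenser so that it sits fully down on the rollers between the cheeks, and let go. Do not let any roll down on the desk, leave the two wide rolls hanging on that other hook, and do not push the mug, stapler or spectacles about.

Things in the scene. Friction and masses are not known exactly. Their poses are not given: they have to be found in the camera images.
- roll_front_center (a point): Roll of cream paper tape on a card core, like a ring: outer diameter 64 mm, bore 40 mm, 28 mm wide, about 100 g. The point is its centre; x is its axis (along the bore, level). It may be turned about its axis, so ignore that angle. Starts first on the full hook, nearest the robot. Can be gripped from above across its diameter.
- roll_middle_center (a point): Roll of cream paper tape on a card core, like a ring: outer diameter 64 mm, bore 40 mm, 28 mm wide, about 100 g. The point is its centre; x is its axis (along the bore, level). It may be turned about its axis, so ignore that angle. Starts second on the full hook, with 7 to 14 mm free before and behind it.
- roll_narrow_center (a point): Roll of cream paper tape on a card core, like a ring: outer diameter 64 mm, bore 40 mm, 20 mm wide, about 70 g. The point is its centre; x is its axis (along the bore, level). It may be turned about its axis, so ignore that angle. The one for the dispenser; starts last on the full hook, 46 to 49 mm from the pegboard.
- hook_full: Hook with the three rolls: two level steel wires 5 mm thick, axes 16 mm apart, 150 mm long. Origin on the pegboard's face midway between them at the height of their axes; they run along -x, z is up. From 138 mm on they bend up to a cross wire at the tip, its top 10.5 mm above the axes. Hung rolls have their centre 15.5 mm below the axes; lifted 12 to 25 mm from there they pass clear along x.
- hook_spare: The empty hook, on the same pegboard about 180 mm to the left or right of hook_full and at the same height; same frame, shape and sizes. It has room for both wide rolls, one behind the other.
- rack: White perforated pegboard standing fixed on the desk, 400 mm wide, 215 mm high; the hooks are 200 mm above the desk. Origin on the desk under the middle of its front face, x into the board. Its feet reach 85 mm towards the robot and are 7 mm high.
- dispenser_seat (a point): Centre of a roll seated in the grey dispenser (fixed), 60 mm above the desk. x: axis of the seated roll; y: along the dispenser, away from its cutter; z up. The roll stands between two cheeks 26 mm apart, on two rollers. Their round tops, bevelled inside, reach 4 mm above the point and 20 mm along +-y. Base 19 mm high (heel 30 mm), y -125 to 75 mm, 70 mm wide; nose 50 mm high at y under -97 mm.
- tea_mug: White mug, 93 mm high, 83 mm across, with a handle; origin at its foot. Leave it alone.
- stapler: Small desk stapler, 106 x 26 x 44 mm; origin at its foot. Leave it alone.
- spectacles: Open red spectacles, 141 x 142 x 42 mm; origin at the middle of their foot. Leave them alone.
There are look-alikes about, which are no part of the job. Leave any blue or turquoise look-alike of the part that bears roll_middle_center alone.

How it is judged:
On the way, in this order (a step that is already met when the one before it is completed fails the run):
1. both wide rolls are on the spare hook (x of roll_front_center in the frame of hook_spare between -0.145 and -0.012 m and y of roll_front_center in the frame of hook_spare between -0.012 and 0.012 m and z of roll_front_center in the frame of hook_spare between -0.024 and -0.008 m and x of roll_middle_center in the frame of hook_spare between -0.145 and -0.012 m and y of roll_middle_center in the frame of hook_spare between -0.012 and 0.012 m and z of roll_middle_center in the frame of hook_spare between -0.024 and -0.008 m), for 0.2 s.
2. the narrow roll sits in the dispenser (x of roll_narrow_center in the frame of dispenser_seat between -0.006 and 0.006 m and distance between roll_narrow_center and dispenser_seat below 0.008 m and z of roll_narrow_center in the frame of dispenser_seat between -0.004 and 0.004 m and angle between the x axis of roll_narrow_center and the x axis of dispenser_seat, either way round below 0.2 rad), for 0.2 s.
At the end, for the whole second after the job is handed in: Both wide rolls hang at rest on the formerly empty hook (centre over its length, within 12 mm sideways and 8 mm of hanging height); the narrow roll rests in the dispenser, centre within 8 mm of the seat, 4 mm in height and 6 mm along its axis, axis within 0.2 rad; all still (all of step 1 and all of step 2 and linear speed of each of roll_front, roll_middle, roll_narrow below 0.02 m/s and angular speed of each of roll_front, roll_middle, roll_narrow below 0.5 rad/s); the robot touches nothing.
It fails at once if a roll falls to the desk (centre below 0.045 m) (height (world z) of any of roll_front_center, roll_middle_center, roll_narrow_center below 0.045 m).
It fails at once if the narrow roll is dropped into the dispenser (faster than 0.6 m/s near its seat) (distance between roll_narrow_center and dispenser_seat below 0.03 m and linear speed of roll_narrow above 0.6 m/s).
It fails at once if the mug, stapler or spectacles are pushed more than 30 mm (distance of any of tea_mug, stapler, spectacles from where it was at the start of the episode above 0.03 m).
It also fails if it takes over 72 s, if anything falls off the work surface, if the arm or the gripper's body presses on something with over 40 N, if the wrist force passes 120 N, or if a joint passes its speed limit or range.

## Working session

There is one attempt and no reset: what is moved stays moved. The work goes in short steps, Python scripts to look and compute and a shell command to move; the robot and the scene stay as the last step left them, time stands still between calls to the robot, and variables do not carry over. Pictures are saved under pics/ and viewed, at most 10 in all, crops included, and the job is handed in when it is done.

```bash
mkdir -p pics; ls; cat > h.py <<'E'
import numpy as np, cv2
from plant import get_state, read_camera, ctrl
from scipy.spatial.transform import Rotation as R
def cloud(c):
    h,w=c["range_z"].shape; f=h/2/np.tan(np.radians(c["vfov"])/2)
    u,v=np.meshgrid(np.arange(w),np.arange(h)); z=c["range_z"]
    p=np.stack([(u-c["cx"])/f*z,(v-c["cy"])/f*z,z],-1)
    P=p@R.from_quat(c["orientation"]).as_matrix().T+np.array(c["origin"])
    P[z==0]=np.nan
    return P
E
python3 - <<'E'
from h import *
for n in("scene","top"):
    c=read_camera(n); cv2.imwrite(f"pics/{n}0.png",c["frame"]); np.savez(f"{n}0.npz",P=cloud(c),f=c["frame"])
    print(n,c["vfov"],c["cx"],c["cy"],c["origin"],c["orientation"], (c["range_z"]>0).mean())
print(get_state())
E
```

```text
pics
scene 50.36909771323691 261.0514302202691 192.4049396265439 [-0.10460606 -0.52122159  0.77745885] [ 0.79464299 -0.41547104  0.19675539 -0.39650176] 0.9960174560546875
top 53.64542712224695 262.5937640625719 187.24970089899162 [ 0.43883861 -0.05536858  1.10404269] [-0.70211905  0.70927537 -0.0465009   0.04236677] 0.9960988362630209
{'time': 0.1, 'qpos': array([ 1.18400325e+00,  2.87110226e-01,  1.57801806e+00, -2.55423567e-05,
        1.27858787e+00, -1.49990641e-01]), 'dq': array([ 4.00038912e-04, -1.60608811e-03, -2.35871307e-03,  6.83877317e-04,
        1.98318495e-03, -3.01801567e-05]), 'joint_efforts': array([ 6.70426689e-04, -4.07294726e+01, -2.93699867e+01, -1.25292167e-04,
        3.52905758e-03,  1.83211023e-05]), 'eef_pos': array([0.15809953, 0.65562103, 0.23007017]), 'tcp_rot': array([ 1.18121038e-01,  9.92998637e-01, -1.02698295e-03, -2.69768791e-04]), 'contact_force': array([-0.1446738 ,  0.01822062,  0.38804118]), 'wrist_torque': array([ 0.05527861, -0.04033291,  0.00709153]), 'finger_force': 0.0, 'opening': 0.9994558270119092}
```

View pics/scene0.png

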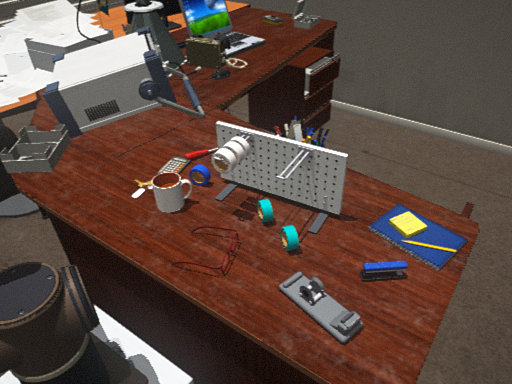

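View pics/top0.png

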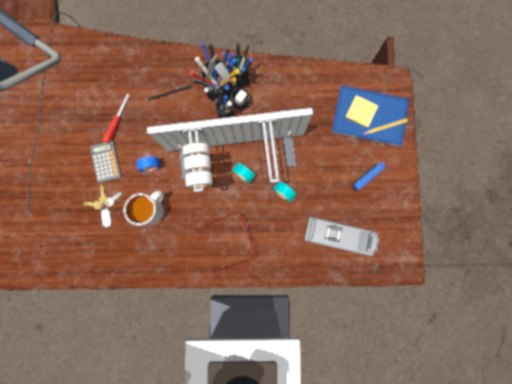

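The scene view shows the full hook's rolls at (232,152), the spare hook at (295,162), the dispenser at (320,305) and the mug at (171,192). In the top view the rolls are at (197,165), the spare hook at (270,150) and the dispenser at (341,237).

```bash
cat > m.py <<'E'
from h import *
S=np.load("scene0.npz"); T=np.load("top0.npz")
P=S["P"]; f=S["f"].astype(int)
# board: scene cloud, front face plane
m=(P[...,2]>0.03)&(P[...,2]<0.205); m&=False
m[130:205,215:345]=True
m&=(P[...,2]>0.03)&(P[...,2]<0.21)
Q=P[m]; best=0
rng=np.random.default_rng(0)
for _ in range(500):
    a=Q[rng.choice(len(Q),2)][:,:2]; d=a[1]-a[0]; L=np.linalg.norm(d)
    if L<.05: continue
    n=np.array([-d[1],d[0]])/L; r=abs((Q[:,:2]-a[0])@n)<.004
    if r.sum()>best: best=r.sum(); I=r
q=Q[I]; c=q[:,:2].mean(0); n=np.linalg.svd(q[:,:2]-c)[2][1]; n*=np.sign(n[0])
yaw=np.arctan2(n[1],n[0]); t=np.array([-n[1],n[0]])
print("board n",n,"yaw deg",np.degrees(yaw),"c",c,len(q),"rms",((q[:,:2]-c)@n).std(), "y ext",np.percentile((q[:,:2]-c)@t,[0,.5,99.5,100]))
TP=T["P"]; tf=T["f"].astype(int)
d=(TP[...,:2]-c)@n; l=(TP[...,:2]-c)@t
m=(abs(TP[...,2]-.215)<.01)&(abs(d-.01)<.03)&(abs(l)<.3)
print("board top edge d",np.percentile(d[m],[1,50,99]),"l",np.percentile(l[m],[.5,99.5]),"z",np.nanmedian(TP[...,2][m]))
for nm,PP in(("top",TP),("scene",P)):
    d=(PP[...,:2]-c)@n; l=(PP[...,:2]-c)@t; z=PP[...,2]
    m=(z>.15)&(z<.24)&(d<-.012)&(d>-.2)&(abs(l)<.22)
    print(nm,m.sum())
    lm=l[m];dm=d[m];zm=z[m]
    for lo in np.arange(-.2,.2,.02):
        k=(lm>=lo)&(lm<lo+.02)
        if k.sum()>3: print("  l %.2f n %d lmean %.4f d %.4f..%.4f z %.3f..%.3f"%(lo,k.sum(),lm[k].mean(),dm[k].min(),dm[k].max(),zm[k].min(),zm[k].max()))
np.savez("board.npz",c=c,n=n,t=t)
E
python3 m.py
```

```text
board n [0.99377456 0.11140969] yaw deg 6.396584402856746 c [ 0.71380043 -0.0200176 ] 5272 rms 0.0016335291159739465 y ext [-0.16622912 -0.16344881  0.22896843  0.23526495]
board top edge d [-0.00527929  0.00278487  0.01183544] l [-0.16081254  0.2338305 ] z 0.21395013969565269
top 1368
  l -0.08 n 56 lmean -0.0613 d -0.1529..-0.0146 z 0.198..0.211
  l -0.06 n 186 lmean -0.0492 d -0.1546..-0.0143 z 0.196..0.212
  l 0.08 n 34 lmean 0.0991 d -0.1353..-0.0420 z 0.183..0.197
  l 0.10 n 364 lmean 0.1101 d -0.1387..-0.0372 z 0.157..0.217
  l 0.12 n 438 lmean 0.1301 d -0.1540..-0.0129 z 0.154..0.220
  l 0.14 n 281 lmean 0.1494 d -0.1385..-0.0197 z 0.157..0.217
  l 0.16 n 9 lmean 0.1604 d -0.1375..-0.0602 z 0.177..0.196
scene 1046
  l -0.08 n 68 lmean -0.0625 d -0.1521..-0.0181 z 0.200..0.211
  l -0.06 n 79 lmean -0.0477 d -0.1548..-0.0178 z 0.199..0.212
  l 0.08 n 128 lmean 0.0981 d -0.1382..-0.0407 z 0.173..0.203
  l 0.10 n 370 lmean 0.1087 d -0.1538..-0.0127 z 0.158..0.219
  l 0.12 n 257 lmean 0.1298 d -0.1548..-0.0138 z 0.154..0.219
  l 0.14 n 144 lmean 0.1474 d -0.1397..-0.0412 z 0.159..0.215
```

```bash
python3 - <<'E'
from h import *
T=np.load("top0.npz")
f=T["f"]
a=cv2.resize(f[110:200,140:320],None,fx=4,fy=4,interpolation=cv2.INTER_CUBIC)
b=cv2.resize(f[205:265,290:390],None,fx=4,fy=4,interpolation=cv2.INTER_CUBIC)
o=np.zeros((600,720,3),np.uint8); o[:360]=a; o[360:600,:400]=b
cv2.imwrite("pics/crop1.png",o)
E
```

```text
(no output)
```

View pics/crop1.png

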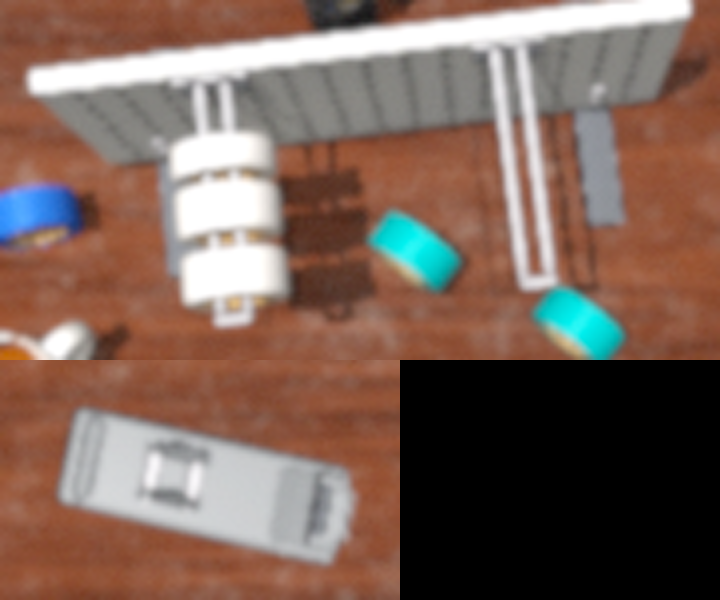

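The crop shows the three rolls at top pixels of about (198,175), (197,160) and (196,148), with clear gaps. The dispenser cheeks are at about (334,234), and its nose is at the right end.

```bash
cat > m2.py <<'E'
from h import *
from scipy.optimize import least_squares
B=np.load("board.npz"); c,n,t=B["c"],B["n"],B["t"]
def dl(P): return (P[...,:2]-c)@n,(P[...,:2]-c)@t,P[...,2]
if __name__=="__main__":
  for nm in("top","scene"):
    D=np.load(nm+"0.npz"); P=D["P"]; d,l,z=dl(P)
    m=(z>.207)&(z<.222)&(abs(l-.127)<.03)&(d>-.16)&(d<-.02)
    h,e=np.histogram(d[m],np.arange(-.16,-.02,.004)); print(nm,"d hist",dict(zip((e[:-1]*1000).round().astype(int).tolist(),h.tolist())))
    m=(z>.15)&(z<.222)&(abs(l-.127)<.045)&(d>-.135)&(d<-.04)&(np.hypot(l-.127,z-.1845)>.027)
    r=least_squares(lambda p:np.hypot(l[m]-p[0],z[m]-p[1])-.032,[.127,.1845],loss="soft_l1",f_scale=.002).x
    print("roll l,z",r)
    m=(z>.194)&(z<.206)&(abs(l+.054)<.025)&(d>-.135)&(d<-.02)
    A=np.polyfit(d[m],l[m],1); print("spare wires slope,l at -.07",A[0],np.polyval(A,-.07),"z",np.median(z[m]), "ext",np.percentile(l[m],[2,98]))
    m=(z>.19)&(z<.206)&(abs(l-.127)<.02)&(d>-.038)&(d<-.016); print("full wires l",np.percentile(l[m],[5,50,95]),m.sum())
  D=np.load("top0.npz"); P=D["P"]; f=D["f"].astype(int)
  m=np.zeros(P.shape[:2],bool); m[210:262,295:385]=True
  z=P[...,2]; X=P[...,:2]
  b=(m&(z>.012)&(z<.034)).astype(np.uint8)
  cs=max(cv2.findContours(b,0,1)[0],key=cv2.contourArea)
  pts=X[cs[:,0,1],cs[:,0,0]].astype(np.float32); rc=cv2.minAreaRect(pts); print("base rect",rc)
  k=m&(z>.045); 
  for p,zz in zip(X[k],z[k]): pass
  bx=cv2.boxPoints(rc); e=[bx[1]-bx[0],bx[2]-bx[1]]; a=max(e,key=np.linalg.norm); a=a/np.linalg.norm(a); a*=np.sign(a[1])
  ce=np.array(rc[0]); perp=np.array([a[1],-a[0]]); 
  v=(X-ce)@a; w=(X-ce)@perp
  print("y axis",a,"angle",np.degrees(np.arctan2(a[1],a[0])))
  for lo in np.arange(-.11,.11,.01):
    k=m&(v>=lo)&(v<lo+.01)&(z>.01)
    if k.any(): print("%.2f"%lo,k.sum(),"z",np.percentile(z[k],[10,50,90]).round(3),"w",np.percentile(w[k],[0,100]).round(3), "w of z>.045", np.percentile(w[k&(z>.045)],[0,50,100]).round(3) if (k&(z>.045)).any() else "")
  print("seat guess",ce+.025*a)
E
python3 m2.py
```

```text
top d hist {-160: 0, -156: 9, -152: 7, -148: 1, -144: 0, -140: 19, -136: 29, -132: 30, -128: 28, -124: 30, -120: 33, -116: 30, -112: 9, -108: 0, -104: 0, -100: 18, -96: 28, -92: 26, -88: 29, -84: 30, -80: 30, -76: 32, -72: 11, -68: 0, -64: 16, -60: 24, -56: 31, -52: 31, -48: 26, -44: 17, -40: 0, -36: 0, -32: 0, -28: 0}
roll l,z [0.12997285 0.18328751]
spare wires slope,l at -.07 0.005174134315963945 -0.05195521352080429 z 0.20137541626081146 ext [-0.06223277 -0.04171736]
full wires l [0.12024868 0.12420037 0.14016555] 37
scene d hist {-160: 0, -156: 7, -152: 7, -148: 0, -144: 0, -140: 13, -136: 33, -132: 17, -128: 16, -124: 13, -120: 15, -116: 12, -112: 10, -108: 0, -104: 0, -100: 17, -96: 28, -92: 12, -88: 12, -84: 15, -80: 15, -76: 10, -72: 7, -68: 2, -64: 0, -60: 38, -56: 11, -52: 12, -48: 10, -44: 12, -40: 2, -36: 0, -32: 0, -28: 0}
roll l,z [0.1290301  0.18491412]
spare wires slope,l at -.07 0.0029243811127155272 -0.05444221891577478 z 0.20324895434989143 ext [-0.06434186 -0.04409303]
full wires l [0.11845511 0.12141819 0.13641016] 7
base rect ((0.4343942701816559, -0.2812037169
[... 919 characters left out ...]
045 [-0.019 -0.013  0.018]
0.01 91 z [0.016 0.02  0.056] w [-0.035  0.034] w of z>.045 [-0.018  0.013  0.019]
0.02 88 z [0.016 0.02  0.059] w [-0.035  0.035] w of z>.045 [-0.02   0.013  0.02 ]
0.03 87 z [0.016 0.026 0.056] w [-0.034  0.035] w of z>.045 [-0.019  0.     0.018]
0.04 99 z [0.016 0.019 0.032] w [-0.034  0.034] w of z>.045 [-0.018  0.002  0.019]
0.05 90 z [0.016 0.019 0.022] w [-0.035  0.035] w of z>.045 
0.06 83 z [0.016 0.018 0.021] w [-0.033  0.034] w of z>.045 
0.07 76 z [0.016 0.02  0.028] w [-0.035  0.035] w of z>.045 
0.08 92 z [0.017 0.028 0.031] w [-0.034  0.035] w of z>.045 
0.09 79 z [0.014 0.018 0.021] w [-0.034  0.034] w of z>.045 
seat guess [ 0.44032088 -0.25691637]
```

```bash
cat > go.py <<'E'
import sys
from m2 import *
# go.py d l z  : shift (mm) in the current tool axes + yaw to make tool y along board t;  go.py W x y z ang: world
a=sys.argv[1:]; s=get_state()
if a[0]=="W": p=np.array(list(map(float,a[1:4]))); ang=float(a[4])
else:
    d,l,z=map(float,a[:3]); p=np.r_[c+d*n+l*t,z]; ang=np.degrees(np.arctan2(t[1],t[0]))
M=R.from_quat(s["tcp_rot"]).as_matrix(); e=s["eef_pos"]
ya=np.degrees(np.arctan2(M[1,1],M[0,1])); dd,ll,_=dl(e)
print("d l z now",dd,ll,e[2],"world",e,"tilt",M[2,2]); print("shift",(M.T@(p-e)*1000).round(1),"yaw",round(-(ang-ya),2),"F",s["contact_force"].round(1),"open",s["opening"],"t",s["time"])
E
python3 go.py -.125 .1295 .27
```

```text
d l z now -0.47696873099006715 0.7333429558414376 0.23007017488969042 world [0.15809953 0.65562103 0.23007017] tilt -0.9999977450616454
shift [-537.  -447.5  -39.1] yaw -19.96 F [-0.1  0.   0.4] open 0.9994558270119092 t 0.1
```

```bash
python3 -m crank '[[[0,0,-40],0,0],[[-537,-447,-40],-20,0],[[-537,-447,-40],-20,0],[[-537,-447,-40],-20,0],[[-537,-447,-40],-20,0],[[-537,-447,-40],-20,0],[[-537,-447,-40],-20,0],[[-537,-447,-40],-20,0],[[-537,-447,-40],-20,0],[[-537,-447,-40],-20,0]]' 40; python3 go.py -.125 .1295 .27
```

```text
time: 1.1
eef_pos: [0.4272, 0.2938, 0.271]
tcp_rot: [-0.056, 0.998, -0.0, -0.0]
contact_force: [0.0, 0.5, 0.5]
opening: 0.998
finger_force: 0.0
d l z now -0.2498759722257722 0.3437986025890581 0.27097873503424574 world [0.42717755 0.2938021  0.27097874] tilt -0.9999999586443136
shift [-124.7 -214.4    0.9] yaw 0.04 F [0.  0.5 0.5] open 0.9981344994724876 t 1.1
```

```bash
python3 -m crank '[[[-124,-214,0],0,0],[[-124,-214,0],0,0],[[-124,-214,0],0,0],[[-124,-214,0],0,0],[[-124,-214,0],0,0],[[-124,-214,0],0,0],[[-124,-214,0],0,0]]'; python3 go.py -.125 .1295 .16
```

```text
time: 1.8
eef_pos: [0.5738, 0.096, 0.2704]
tcp_rot: [-0.055, 0.998, 0.0, -0.001]
contact_force: [0.0, -0.2, 0.4]
opening: 1.0
finger_force: 0.0
d l z now -0.12622437648149534 0.13089352244524913 0.27039016743806643 world [0.57377905 0.09599843 0.27039017] tilt -0.999997867175922
shift [ -1.4  -1.5 110.4] yaw -0.1 F [ 0.  -0.2  0.4] open 0.9995144453347832 t 1.8
```

```bash
python3 -m crank '[[[-1,-1.5,40],0,0],[[-1,-1.5,70],0,0],[[-1,-1.5,90],0,0],[[-1,-1.5,110],0,0],[[-1,-1.5,110],0,0],[[-1,-1.5,110],0,0]]'; python3 go.py -.125 .1295 .16; python3 - <<'E'
from h import *
o=[]
for nm,(r,q) in dict(scene=(90,170),top=(90,120)).items():
    c=read_camera(nm); o.append(cv2.resize(c["frame"][r:r+130,q:q+160],None,fx=2.5,fy=2.5,interpolation=cv2.INTER_CUBIC))
cv2.imwrite("pics/g1.png",np.hstack(o))
E
```

```text
time: 2.4
eef_pos: [0.5743, 0.0967, 0.1615]
tcp_rot: [-0.057, 0.998, 0.0, -0.0]
contact_force: [0.2, -0.1, 0.8]
opening: 1.0
finger_force: 0.0
d l z now -0.1256138445650768 0.13153422732688397 0.16146290892461393 world [0.5743144  0.09670317 0.16146291] tilt -0.9999997478596724
shift [-0.6 -2.   1.5] yaw 0.13 F [ 0.2 -0.1  0.8] open 1.000425544939573 t 2.4
```

View pics/g1.png

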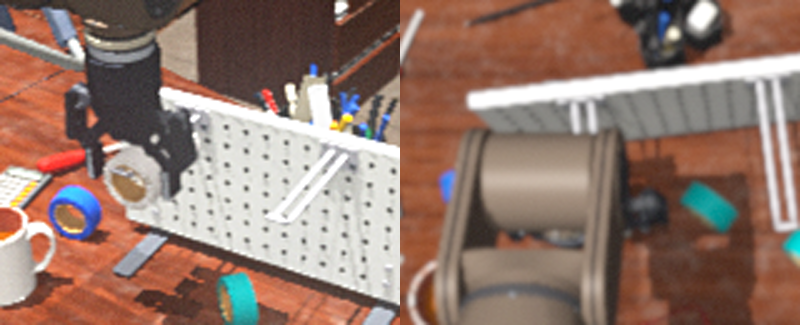

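The roll (left crop, 135,180) sits between the fingers, which straddle its diameter. I'll close now.

```bash
python3 -m crank '[[[0,-2,1.5],0,0],[[0,-2,1.5],0,0],[[0,-2,1.5],0,255],[[0,-2,1.5],0,255],[[0,-2,1.5],0,255],[[0,-2,1.5],0,255],[[0,-2,1.5],0,255],[[0,-2,1.5],0,255]]' 40; python3 go.py -.125 .1295 .178
```

```text
time: 3.3
eef_pos: [0.5754, 0.0938, 0.1603]
tcp_rot: [-0.056, 0.998, 0.0, 0.0]
contact_force: [-0.6, 1.5, 2.9]
opening: 0.742
finger_force: 43.9
d l z now -0.12481634447932827 0.12850143725940624 0.16033595609664716 world [0.57544482 0.0937781  0.16033596] tilt -0.999999632095931
shift [  0.2   1.  -17.7] yaw 0.04 F [-0.6  1.5  2.9] open 0.7420140795594021 t 3.3
```

```bash
python3 -m crank '[[[0,0,-9],0,255],[[0,0,-18],0,255],[[0,0,-18],0,255],[[0,0,-18],0,255]]'; python3 go.py -.195 .1295 .179
```

```text
time: 3.7
eef_pos: [0.5753, 0.0933, 0.1781]
tcp_rot: [-0.056, 0.998, -0.0, 0.0]
contact_force: [-1.0, 1.2, -0.2]
opening: 0.744
finger_force: 44.2
d l z now -0.12496898113613758 0.12807712479879788 0.17810928034777446 world [0.57534041 0.09333943 0.17810928] tilt -0.999999765610786
shift [70.   1.5 -0.9] yaw 0.03 F [-1.   1.2 -0.2] open 0.7443662048578105 t 3.7
```

```bash
python3 -m crank '[[[20,0,0],0,255],[[40,0,0],0,255],[[60,0,0],0,255],[[72,0,0],0,255],[[72,0,0],0,255],[[72,0,0],0,255]]'; python3 go.py -.195 -.0535 .179
cat > rolls.py <<'E'
from m2 import *
import sys
# white-roll points (from scene view) around a box in board coords
lo,hi,l0=float(sys.argv[1]),float(sys.argv[2]),float(sys.argv[3]); nm=sys.argv[4] if len(sys.argv)>4 else "scene"
c_=read_camera(nm); P=cloud(c_); f=c_["frame"].astype(int); d,l,z=dl(P)
m=(f.min(-1)>110)&((f.max(-1)-f.min(-1))<70)&(d>lo)&(d<hi)&(abs(l-l0)<.04)&(z>.13)&(z<.25)&~((z>.195)&(z<.206)&(abs(l-l0)<.013))
h,e=np.histogram(d[m],np.arange(lo,hi,.004)); print({int(round(a*1000)):int(b) for a,b in zip(e,h)})
r=least_squares(lambda p:np.maximum(np.hypot(l[m]-p[0],z[m]-p[1])-.032,0)+np.minimum(np.hypot(l[m]-p[0],z[m]-p[1])-.02,0),[l0,.19],loss="soft_l1",f_scale=.002).x
print("ring centre l,z",r,m.sum(),"top z",np.percentile(z[m],99), "l ext",np.percentile(l[m],[1,99]))
E
python3 rolls.py -.23 -.16 .1295
```

```text
time: 4.3
eef_pos: [0.5041, 0.0854, 0.178]
tcp_rot: [-0.056, 0.998, -0.0, 0.001]
contact_force: [0.7, -0.5, -1.0]
opening: 0.746
finger_force: 44.2
d l z now -0.19664204657088058 0.12815768331757166 0.1780403468318848 world [0.50410456 0.08543441 0.17804035] tilt -0.9999994169048889
shift [  -1.6 -181.7   -0.9] yaw 0.03 F [ 0.7 -0.5 -1. ] open 0.7457551146470632 t 4.3
{-230: 0, -226: 0, -222: 0, -218: 0, -214: 2, -210: 190, -206: 58, -202: 22, -198: 12, -194: 5, -190: 4, -186: 2, -182: 0, -178: 0, -174: 0, -170: 0, -166: 0}
ring centre l,z [0.12705527 0.20619091] 295 top z 0.23681254081163466 l ext [0.0909637  0.16583376]
```

```bash
python3 -m crank '[[[2,-30,0],0,255],[[2,-70,0],0,255],[[2,-110,0],0,255],[[2,-150,0],0,255],[[2,-181,0],0,255],[[2,-181,0],0,255],[[2,-181,0],0,255],[[2,-181,0],0,255]]'; python3 go.py -.045 -.0535 .178; python3 rolls.py -.23 -.16 -.0535
```

```text
time: 5.15
eef_pos: [0.5221, -0.0939, 0.1776]
tcp_rot: [-0.056, 0.998, 0.0, -0.0]
contact_force: [-0.0, -0.4, -1.4]
opening: 0.741
finger_force: 44.3
d l z now -0.1987577014946539 -0.052041725324157295 0.17757610739739568 world [ 0.52207804 -0.09387888  0.17757611] tilt -0.9999997379541372
shift [-153.8   -1.7   -0.5] yaw 0.07 F [-0.  -0.4 -1.4] open 0.7412722324498905 t 5.15
{-230: 0, -226: 0, -222: 0, -218: 1, -214: 87, -210: 231, -206: 30, -202: 28, -198: 20, -194: 15, -190: 15, -186: 13, -182: 2, -178: 0, -174: 0, -170: 0, -166: 0}
ring centre l,z [-0.05402559  0.20710513] 442 top z 0.2451837516473645 l ext [-0.09186996 -0.01569823]
```

```bash
python3 -m crank '[[[-25,-0.5,0],0,255],[[-50,-0.5,0],0,255],[[-75,-0.5,0],0,255],[[-100,-0.5,0],0,255],[[-125,-0.5,0],0,255],[[-150,-0.5,0],0,255],[[-150,-0.5,0],0,255],[[-150,-0.5,0],0,255]]'; python3 go.py -.045 -.0535 .160; python3 rolls.py -.14 -.015 -.0535
```

```text
time: 6.0
eef_pos: [0.6709, -0.077, 0.1773]
tcp_rot: [-0.057, 0.998, 0.0, -0.001]
contact_force: [-0.3, -0.4, -1.2]
opening: 0.742
finger_force: 44.3
d l z now -0.04896836476014999 -0.05181164783840091 0.17730525220655685 world [ 0.67090924 -0.07696225  0.17730525] tilt -0.9999992499947626
shift [-4.  -1.7 17.3] yaw 0.15 F [-0.3 -0.4 -1.2] open 0.7422612543561424 t 6.0
{-140: 0, -136: 0, -132: 1, -128: 0, -124: 0, -120: 0, -116: 0, -112: 0, -108: 1, -104: 0, -100: 0, -96: 0, -92: 0, -88: 0, -84: 0, -80: 0, -76: 0, -72: 0, -68: 1, -64: 88, -60: 190, -56: 32, -52: 24, -48: 16, -44: 20, -40: 16, -36: 9, -32: 1, -28: 0, -24: 0, -20: 0}
ring centre l,z [-0.05378357  0.20575786] 399 top z 0.24297452357021804 l ext [-0.091477   -0.01608759]
```

```bash
python3 -m crank '[[[0,-1,6],0,255],[[0,-1,12],0,255],[[0,-1,16],0,255],[[0,-1,18],0,255],[[0,-1,18],0,255],[[0,-1,18],0,255]]'; python3 go.py -.045 -.0535 .160
```

```text
time: 6.65
eef_pos: [0.6708, -0.079, 0.1604]
tcp_rot: [-0.056, 0.998, 0.0, -0.0]
contact_force: [-4.8, 1.9, 3.5]
opening: 0.744
finger_force: 44.7
d l z now -0.04932301328998675 -0.05381991778049661 0.16044571912207561 world [ 0.67078054 -0.07899753  0.16044572] tilt -0.9999994013880952
shift [-4.3  0.3  0.4] yaw 0.04 F [-4.8  1.9  3.5] open 0.7442784852355516 t 6.65
```

```bash
python3 -m crank '[[[0,0,0],0,0],[[0,0,0],0,0],[[0,0,0],0,0],[[0,0,-15],0,0],[[0,0,-50],0,0],[[0,0,-90],0,0],[[0,0,-110],0,0],[[0,0,-110],0,0]]'; python3 go.py -.086 .1295 .27; python3 rolls.py -.14 -.015 -.0535
```

```text
time: 7.45
eef_pos: [0.6735, -0.08, 0.2766]
tcp_rot: [-0.056, 0.998, -0.002, 0.005]
contact_force: [-0.2, -0.6, 0.1]
opening: 1.0
finger_force: 0.0
d l z now -0.046771804320919305 -0.055068732102999514 0.27660648962054524 world [ 0.67345499 -0.07995434  0.27660649] tilt -0.9999406392647923
shift [ 39.2 184.6   5.4] yaw 0.03 F [-0.2 -0.6  0.1] open 0.9996961802307059 t 7.45
{-140: 0, -136: 0, -132: 0, -128: 0, -124: 0, -120: 0, -116: 0, -112: 0, -108: 0, -104: 0, -100: 0, -96: 0, -92: 0, -88: 0, -84: 0, -80: 0, -76: 0, -72: 0, -68: 0, -64: 93, -60: 118, -56: 22, -52: 28, -48: 23, -44: 25, -40: 25, -36: 21, -32: 1, -28: 0, -24: 0, -20: 0}
ring centre l,z [-0.05407115  0.18732284] 356 top z 0.2187862367550368 l ext [-0.08521625 -0.0239098 ]
```

```bash
python3 -m crank '[[[10,46,5],0,0],[[20,92,5],0,0],[[30,138,5],0,0],[[39,184,5],0,0],[[39,184,5],0,0],[[39,184,5],0,0],[[39,184,5],0,0]]'; python3 go.py -.086 .1295 .16;  python3 - <<'E'
from m2 import *
c_=read_camera("scene"); d,l,z=dl(cloud(c_))
m=(z>.207)&(z<.222)&(abs(l-.127)<.03)&(d>-.16)&(d<-.02)
h,e=np.histogram(d[m],np.arange(-.16,-.02,.004)); print(dict(zip((e[:-1]*1000).round().astype(int).tolist(),h.tolist())))
E
```

```text
time: 8.2
eef_pos: [0.6116, 0.0984, 0.2634]
tcp_rot: [-0.056, 0.998, -0.0, -0.001]
contact_force: [0.0, 0.4, -0.4]
opening: 0.999
finger_force: 0.0
d l z now -0.08839163048275349 0.12904439623536743 0.263409044175808 world [0.61158228 0.09837575 0.26340904] tilt -0.999997673906717
shift [ -2.6   0.5 103.4] yaw -0.0 F [ 0.   0.4 -0.4] open 0.9993930763145336 t 8.2
{-160: 0, -156: 5, -152: 8, -148: 0, -144: 0, -140: 0, -136: 0, -132: 0, -128: 0, -124: 0, -120: 0, -116: 0, -112: 0, -108: 0, -104: 0, -100: 12, -96: 31, -92: 13, -88: 17, -84: 10, -80: 13, -76: 12, -72: 9, -68: 1, -64: 5, -60: 30, -56: 13, -52: 14, -48: 11, -44: 10, -40: 2, -36: 0, -32: 0, -28: 0}
```

Middle roll undisturbed at d ≈ -0.086. I'll descend and grip it.

```bash
python3 -m crank '[[[-2.5,0.5,35],0,0],[[-2.5,0.5,65],0,0],[[-2.5,0.5,85],0,0],[[-2.5,0.5,103],0,0],[[-2.5,0.5,103],0,0],[[-2.5,0.5,103],0,0],[[-2.5,0.5,103],0,0]]'; python3 go.py -.086 .129 .16
```

```text
time: 8.95
eef_pos: [0.6154, 0.0993, 0.1634]
tcp_rot: [-0.056, 0.998, -0.0, 0.001]
contact_force: [0.3, 0.3, 0.9]
opening: 1.002
finger_force: 0.0
d l z now -0.08452764464454054 0.12953762014845682 0.16338966147891915 world [0.61536726 0.09929639 0.16338966] tilt -0.9999967965657355
shift [ 1.5 -0.5  3.4] yaw -0.02 F [0.3 0.3 0.9] open 1.0023004006233802 t 8.95
```

```bash
python3 -m crank '[[[1.5,-0.5,3],0,0],[[1.5,-0.5,3],0,0],[[1.5,-0.5,3],0,255],[[1.5,-0.5,3],0,255],[[1.5,-0.5,3],0,255],[[1.5,-0.5,3],0,255],[[1.5,-0.5,3],0,255],[[1.5,-0.5,3],0,255]]' 40; python3 go.py -.086 .1295 .178;python3 -m crank '[[[0,0,-9],0,255],[[0,0,-18],0,255],[[0,0,-18],0,255],[[0,0,-18],0,255]]'; python3 go.py -.199 .128 .1775
```

```text
time: 9.75
eef_pos: [0.613, 0.0995, 0.1594]
tcp_rot: [-0.056, 0.998, 0.0, 0.0]
contact_force: [0.1, 1.3, 2.8]
opening: 0.738
finger_force: 44.2
d l z now -0.08680851617501859 0.13003400996511932 0.1593686206146856 world [0.61304529 0.09953558 0.15936862] tilt -0.9999996319559772
shift [ -0.8  -0.5 -18.6] yaw 0.04 F [0.1 1.3 2.8] open 0.7380588536511582 t 9.75
time: 10.15
eef_pos: [0.6129, 0.0992, 0.1771]
tcp_rot: [-0.056, 0.998, -0.0, 0.0]
contact_force: [-0.5, 0.5, -2.7]
opening: 0.739
finger_force: 44.2
d l z now -0.08698824595128803 0.12968070797424594 0.17714454387698605 world [0.61290604 0.09916445 0.17714454] tilt -0.9999998335537387
shift [112.   -1.6  -0.4] yaw 0.03 F [-0.5  0.5 -2.7] open 0.7388471170233768 t 10.15
```

```bash
python3 -m crank '[[[25,0,-1],0,255],[[50,0,-1],0,255],[[75,0,-1],0,255],[[100,0,-1],0,255],[[112,0,-1],0,255],[[112,0,-1],0,255],[[112,0,-1],0,255]]'; python3 go.py -.199 -.0535 .1775; python3 rolls.py -.23 -.16 .1295
python3 -m crank '[[[0,-30,0],0,255],[[0,-70,0],0,255],[[0,-110,0],0,255],[[0,-150,0],0,255],[[0,-183,0],0,255],[[0,-183,0],0,255],[[0,-183,0],0,255],[[0,-183,0],0,255]]'; python3 go.py -.098 -.0535 .178; python3 rolls.py -.23 -.16 -.0535
```

```text
time: 10.85
eef_pos: [0.5022, 0.0867, 0.1782]
tcp_rot: [-0.056, 0.998, -0.0, 0.001]
contact_force: [-0.0, -0.4, -1.1]
opening: 0.741
finger_force: 44.2
d l z now -0.1983497550575266 0.1296145253353198 0.17815851895814877 world [0.50224518 0.08669193 0.17815852] tilt -0.99999900441991
shift [   0.7 -183.1    0.7] yaw 0.03 F [-0.  -0.4 -1.1] open 0.7410687086681904 t 10.85
{-230: 0, -226: 0, -222: 0, -218: 0, -214: 1, -210: 174, -206: 70, -202: 17, -198: 12, -194: 7, -190: 3, -186: 2, -182: 1, -178: 0, -174: 0, -170: 0, -166: 0}
ring centre l,z [0.12716466 0.20573995] 287 top z 0.23689077790244342 l ext [0.09019283 0.16520932]
time: 11.7
eef_pos: [0.5223, -0.0945, 0.1776]
tcp_rot: [-0.056, 0.998, 0.0, -0.0]
contact_force: [-0.8, -0.5, -1.5]
opening: 0.738
finger_force: 44.4
d l z now -0.19865138040850414 -0.0526933110114234 0.17757416494513376 world [ 0.52225629 -0.09451457  0.17757416] tilt -0.9999997528050003
shift [-100.7   -0.9   -0.5] yaw 0.07 F [-0.8 -0.5 -1.5] open 0.737804425993178 t 11.7
{-230: 0, -226: 0, -222: 0, -218: 0, -214: 12, -210: 234, -206: 73, -202: 29, -198: 16, -194: 16, -190: 15, -186: 8, -182: 7, -178: 0, -174: 0, -170: 0, -166: 0}
ring centre l,z [-0.05481237  0.20603721] 410 top z 0.23809369960415805 l ext [-0.09186412 -0.01710443]
```

```bash
python3 -m crank '[[[-25,0,0],0,255],[[-50,0,0],0,255],[[-75,0,0],0,255],[[-100,0,0],0,255],[[-100,0,0],0,255],[[-100,0,0],0,255]]'; python3 go.py -.098 -.0535 .160
python3 -m crank '[[[0,-0.5,6],0,255],[[0,-0.5,12],0,255],[[0,-0.5,16],0,255],[[0,-0.5,18],0,255],[[0,-0.5,18],0,255],[[0,-0.5,18],0,255]]'; python3 go.py -.098 -.0535 .160;  python3 rolls.py -.14 -.015 -.0535
```

```text
time: 12.35
eef_pos: [0.6212, -0.0826, 0.1774]
tcp_rot: [-0.057, 0.998, 0.0, -0.001]
contact_force: [0.3, -0.5, -1.7]
opening: 0.739
finger_force: 44.4
d l z now -0.09897096456627867 -0.05191304024926169 0.1773986213986052 world [ 0.62122922 -0.08263379  0.17739862] tilt -0.9999992079588198
shift [-1.  -1.6 17.4] yaw 0.15 F [ 0.3 -0.5 -1.7] open 0.7392142514922276 t 12.35
time: 12.95
eef_pos: [0.621, -0.0841, 0.1603]
tcp_rot: [-0.056, 0.998, 0.0, -0.0]
contact_force: [-3.7, 2.7, 3.6]
opening: 0.745
finger_force: 44.8
d l z now -0.09937349661557962 -0.05337045997383362 0.16026012346466204 world [ 0.62099157 -0.08412698  0.16026012] tilt -0.9999993433121043
shift [-1.4 -0.1  0.3] yaw 0.03 F [-3.7  2.7  3.6] open 0.7447876104533726 t 12.95
{-140: 0, -136: 0, -132: 0, -128: 0, -124: 0, -120: 0, -116: 5, -112: 150, -108: 138, -104: 23, -100: 20, -96: 15, -92: 15, -88: 13, -84: 13, -80: 0, -76: 0, -72: 0, -68: 0, -64: 10, -60: 11, -56: 0, -52: 6, -48: 6, -44: 4, -40: 4, -36: 5, -32: 1, -28: 0, -24: 0, -20: 0}
ring centre l,z [-0.05512823  0.1899003 ] 439 top z 0.23577238341794643 l ext [-0.0923589  -0.01761532]
```

Both rolls are on the spare hook. I'll release, rise and go to the narrow roll.

```bash
python3 -m crank '[[[0,0,0],0,0],[[0,0,0],0,0],[[0,0,0],0,0],[[0,0,-15],0,0],[[0,0,-50],0,0],[[0,0,-90],0,0],[[0,0,-110],0,0],[[0,0,-110],0,0]]'; python3 go.py -.0525 .1295 .27; python3 rolls.py -.14 -.015 -.0535;  python3 - <<'E'
from m2 import *
for nm in("scene","top"):
  c_=read_camera(nm); d,l,z=dl(cloud(c_))
  m=(z>.207)&(z<.222)&(abs(l-.127)<.03)&(d>-.145)&(d<-.02)
  h,e=np.histogram(d[m],np.arange(-.08,-.03,.002)); print(dict(zip((e[:-1]*1000).round().astype(int).tolist(),h.tolist())))
E
```

```text
time: 13.8
eef_pos: [0.6238, -0.0851, 0.2763]
tcp_rot: [-0.056, 0.998, -0.002, 0.005]
contact_force: [0.3, 0.5, -0.0]
opening: 0.998
finger_force: 0.0
d l z now -0.09673183970567334 -0.054661022963373856 0.27627254147264774 world [ 0.62376056 -0.0851152   0.27627254] tilt -0.9999421202600861
shift [-44.3 184.2   5.9] yaw 0.04 F [ 0.3  0.5 -0. ] open 0.9983624087074657 t 13.8
{-140: 0, -136: 0, -132: 0, -128: 0, -124: 0, -120: 1, -116: 0, -112: 62, -108: 154, -104: 25, -100: 30, -96: 24, -92: 27, -88: 28, -84: 24, -80: 3, -76: 0, -72: 0, -68: 0, -64: 56, -60: 77, -56: 31, -52: 19, -48: 24, -44: 27, -40: 22, -36: 13, -32: 2, -28: 0, -24: 0, -20: 0}
ring centre l,z [-0.05411624  0.18711233] 649 top z 0.218800615003773 l ext [-0.08558888 -0.02508671]
{-80: 0, -78: 0, -76: 0, -74: 0, -72: 0, -70: 0, -68: 0, -66: 0, -64: 0, -62: 3, -60: 24, -58: 12, -56: 11, -54: 3, -52: 5, -50: 12, -48: 3, -46: 4, -44: 7, -42: 3, -40: 1, -38: 2, -36: 0, -34: 0}
{-80: 0, -78: 0, -76: 0, -74: 0, -72: 0, -70: 0, -68: 0, -66: 0, -64: 0, -62: 16, -60: 13, -58: 14, -56: 13, -54: 16, -52: 13, -50: 18, -48: 14, -46: 14, -44: 14, -42: 2, -40: 0, -38: 0, -36: 0, -34: 0}
```

```bash
python3 -m crank '[[[-11,46,0],0,0],[[-22,92,0],0,0],[[-33,138,0],0,0],[[-44,184,5],0,0],[[-44,184,5],0,0],[[-44,184,5],0,0],[[-44,184,5],0,0],[[-44,184,5],0,0]]'; python3 go.py -.0510 .129 .16
```

```text
time: 14.75
eef_pos: [0.6444, 0.1019, 0.2642]
tcp_rot: [-0.055, 0.998, -0.0, -0.001]
contact_force: [0.0, 0.2, -0.1]
opening: 1.002
finger_force: 0.0
d l z now -0.055388218634015406 0.1288576305543111 0.26418497713269756 world [0.64440104 0.10186705 0.26418498] tilt -0.9999993779156556
shift [ -4.5   0.2 104.2] yaw -0.08 F [ 0.   0.2 -0.1] open 1.0018923618688325 t 14.75
```

```bash
python3 -m crank '[[[-2,0.5,35],0,0],[[-2,0.5,65],0,0],[[-2,0.5,85],0,0],[[-2,0.5,103],0,0],[[-2,0.5,103],0,0],[[-2,0.5,103],0,0],[[-2,0.5,103],0,0]]'; python3 go.py -.051 .129 .16
```

```text
time: 15.45
eef_pos: [0.6475, 0.1035, 0.1637]
tcp_rot: [-0.056, 0.998, -0.0, 0.001]
contact_force: [-0.1, -0.6, 0.7]
opening: 1.0
finger_force: 0.0
d l z now -0.052115904354679436 0.13011522807724787 0.16373567346548798 world [0.64751288 0.10348138 0.16373567] tilt -0.9999956086356782
shift [-1.1 -1.1  3.7] yaw -0.01 F [-0.1 -0.6  0.7] open 1.000057588027987 t 15.45
```

```bash
python3 -m crank '[[[-0.5,-1,3],0,0],[[-0.5,-1,3],0,0],[[-0.5,-1,3],0,255],[[-0.5,-1,3],0,255],[[-0.5,-1,3],0,255],[[-0.5,-1,3],0,255],[[-0.5,-1,3],0,255],[[-0.5,-1,3],0,255]]' 40; python3 go.py -.051 .1295 .178;python3 -m crank '[[[0,0,-9],0,255],[[0,0,-18],0,255],[[0,0,-18],0,255],[[0,0,-18],0,255]]'; python3 go.py -.199 .1295 .178
```

```text
time: 16.25
eef_pos: [0.6474, 0.1033, 0.1594]
tcp_rot: [-0.056, 0.998, 0.0, 0.0]
contact_force: [0.2, 0.2, 2.8]
opening: 0.743
finger_force: 44.0
d l z now -0.05227534222138145 0.12998416628410295 0.1593810621011486 world [0.64736903 0.10333337 0.15938106] tilt -0.9999995322709723
shift [ -1.3  -0.5 -18.6] yaw 0.04 F [0.2 0.2 2.8] open 0.743391136067593 t 16.25
time: 16.65
eef_pos: [0.6473, 0.1031, 0.1773]
tcp_rot: [-0.056, 0.998, -0.0, 0.0]
contact_force: [0.2, -0.1, -1.0]
opening: 0.737
finger_force: 44.0
d l z now -0.05241470798476116 0.12972509813272987 0.17731369079334286 world [0.6472594  0.10306039 0.17731369] tilt -0.999999688106612
shift [ 1.466e+02 -1.000e-01 -8.000e-01] yaw 0.03 F [ 0.2 -0.1 -1. ] open 0.7374526349623736 t 16.65
```

```bash
python3 -m crank '[[[30,0,-1],0,255],[[60,0,-1],0,255],[[90,0,-1],0,255],[[120,0,-1],0,255],[[150,0,-1],0,255],[[160,0,-1],0,255],[[160,0,-1],0,255],[[160,0,-1],0,255]]'; python3 go.py W .4403 -.2569 .2 76.3;  python3 rolls.py -.25 -.16 .1295
```

```text
time: 17.45
eef_pos: [0.4891, 0.0852, 0.1783]
tcp_rot: [-0.056, 0.998, -0.0, 0.001]
contact_force: [-0.1, 0.7, -1.1]
opening: 0.74
finger_force: 44.0
d l z now -0.21156840388070192 0.12956383225477064 0.17828674956497068 world [0.48911447 0.08516887 0.17828675] tilt -0.9999985417170584
shift [  86.7 -334.5  -21.8] yaw 20.12 F [-0.1  0.7 -1.1] open 0.739822559700604 t 17.45
{-250: 0, -246: 0, -242: 0, -238: 0, -234: 0, -230: 0, -226: 15, -222: 84, -218: 128, -214: 11, -210: 9, -206: 5, -202: 5, -198: 0, -194: 0, -190: 0, -186: 0, -182: 0, -178: 0, -174: 0, -170: 0, -166: 0}
ring centre l,z [0.12639236 0.20564513] 257 top z 0.2373607156378036 l ext [0.09009941 0.1657359 ]
```

```bash
python3 -m crank '[[[10,-20,-22],0,255],[[22,-60,-22],5,255],[[32,-100,-22],10,255],[[42,-140,-22],15,255],[[53,-180,-22],20,255],[[63,-220,-22],20,255],[[73,-260,-22],20,255],[[82,-300,-22],20,255],[[87,-334,-22],20,255],[[87,-334,-22],20,255]]'; python3 -m crank '[[[0,0,0],0,255],[[0,0,0],0,255],[[0,0,0],0,255]]'; python3 go.py W .4403 -.2569 .14 76.3
```

```text
time: 18.5
eef_pos: [0.4397, -0.261, 0.2003]
tcp_rot: [0.12, 0.993, -0.001, 0.001]
contact_force: [1.0, 1.7, -0.7]
opening: 0.741
finger_force: 44.4
time: 18.8
eef_pos: [0.4394, -0.2554, 0.1997]
tcp_rot: [0.117, 0.993, 0.0, -0.0]
contact_force: [0.0, 0.3, -0.1]
opening: 0.743
finger_force: 44.4
d l z now -0.2989226835396256 -0.20338607169908332 0.1996581651879794 world [ 0.43939785 -0.25544039  0.19965817] tilt -0.9999999028565503
shift [-1.2 -1.2 59.7] yaw 0.22 F [ 0.   0.3 -0.1] open 0.7431006523756188 t 18.8
```

```bash
python3 -m crank '[[[-1,-1,20],0,255],[[-1,-1,40],0,255],[[-1,-1,58],0,255],[[-1,-1,58],0,255],[[-1,-1,58],0,255],[[-1,-1,58],0,255]]'; python3 go.py W .4403 -.2569 .14 76.3
cat > disp.py <<'E'
from m2 import *
o=np.array([.4403,-.2569]); a=np.radians(76.3); Y=np.array([np.cos(a),np.sin(a)]); X=np.array([Y[1],-Y[0]])
def vw(P): return (P[...,:2]-o)@X,(P[...,:2]-o)@Y,P[...,2]
def cheeks(P,nm):
    x,y,z=vw(P); m=(z>.04)&(z<.07)&(abs(x)<.04)&(abs(y)<.04); k=m&(z>.05)
    print(nm,"cheek x",np.percentile(x[k],[1,25,50,75,99]).round(4),"y",np.percentile(y[k],[1,50,99]).round(4),"ztop",np.percentile(z[k],98))
def roll(nm):
    c_=read_camera(nm); P=cloud(c_); f=c_["frame"].astype(int); x,y,z=vw(P)
    m=(f.min(-1)>110)&((f.max(-1)-f.min(-1))<70)&(abs(x)<.06)&(abs(y)<.045)&(z>.07)&(z<.24)
    h,e=np.histogram(x[m],np.arange(-.04,.04,.002)); print(nm,{int(round(i*1000)):int(b) for i,b in zip(e,h) if b})
    k=m&(x<np.percentile(x[m],60))
    r=least_squares(lambda p:np.maximum(np.hypot(y[k]-p[0],z[k]-p[1])-.032,0)+np.minimum(np.hypot(y[k]-p[0],z[k]-p[1])-.02,0),[0,np.median(z[k])],loss="soft_l1",f_scale=.002).x
    s=np.polyfit(y[k],x[k],1) ; print("ring y,z",r,k.sum(),"face slope",s, "med face x",np.median(x[k]))
    return c_
if __name__=="__main__":
    for nm in("top","scene"): cheeks(np.load(nm+"0.npz")["P"],nm)
    c_=roll("scene"); cheeks(cloud(c_),"scene now")
    cv2.imwrite("pics/d1.png",cv2.resize(c_["frame"][200:350,240:400],None,fx=4,fy=4,interpolation=cv2.INTER_CUBIC))
E
python3 disp.py
```

```text
time: 19.4
eef_pos: [0.4406, -0.2578, 0.1433]
tcp_rot: [0.118, 0.993, -0.001, 0.001]
contact_force: [-0.5, 0.0, -0.8]
opening: 0.739
finger_force: 44.3
d l z now -0.29794993824335897 -0.20589438496267068 0.14327980329087525 world [ 0.44064399 -0.25782472  0.1432798 ] tilt -0.9999968155301809
shift [0.6 0.8 3.3] yaw 0.17 F [-0.5  0.  -0.8] open 0.7388983870373551 t 19.4
top cheek x [-0.0196 -0.0168  0.0131  0.0165  0.0193] y [-0.0189 -0.0012  0.0151] ztop 0.0630350311619515
scene cheek x [-0.0181 -0.0161  0.0153  0.0182  0.022 ] y [-0.0204 -0.0047  0.0142] ztop 0.06470475983301982
scene {-18: 1, -16: 1, -12: 15, -10: 40, -8: 51, -6: 181, -4: 37, -2: 12, 0: 9, 2: 4, 4: 5, 6: 4, 8: 2, 10: 2}
ring y,z [-0.00435594  0.17292719] 218 face slope [ 0.01650008 -0.00669441] med face x -0.005991230778872165
scene now cheek x [-0.0179 -0.016   0.0151  0.0187  0.0217] y [-0.0202 -0.0044  0.0146] ztop 0.06494359834879522
```

View pics/d1.png

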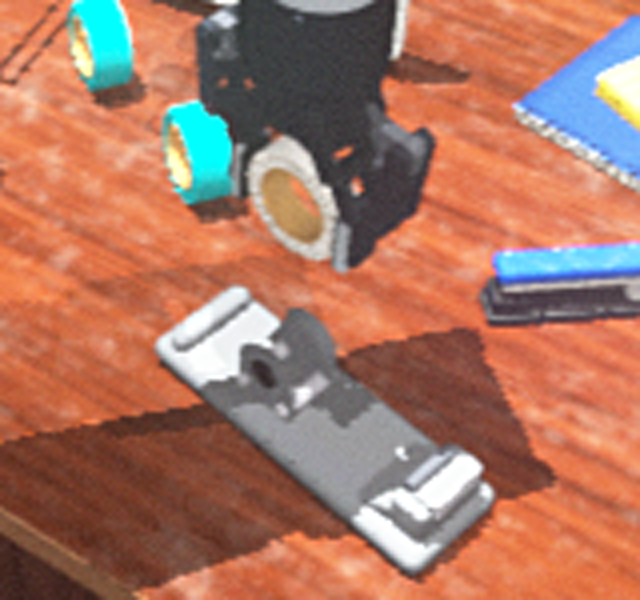

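The roll (crop 290,200) hangs squarely in the fingers above the dispenser, whose cheeks are at about (290,355). I'll trim x and y, then measure the roll face again.

```bash
python3 -m crank '[[[2.5,-1,10],0,255],[[2.5,-1,20],0,255],[[2.5,-1,30],0,255],[[2.5,-1,30],0,255],[[2.5,-1,30],0,255],[[2.5,-1,30],0,255],[[2.5,-1,30],0,255]]'; python3 go.py W .4398 -.2588 .1 76.3
cat > face.py <<'E'
from disp import *
from h import *
e=get_state()["eef_pos"]; tx,ty,tz=vw(e); print("tcp",tx,ty,tz)
for nm in ("scene","top"):
    c_=read_camera(nm); P=cloud(c_); f=c_["frame"].astype(int); x,y,z=vw(P)
    rr=np.hypot(y-ty,z-(tz+.026))
    m=(f.min(-1)>90)&((f.max(-1)-f.min(-1))<70)&(rr>.021)&(rr<.031)&(abs(x-tx)<.016)
    if m.sum()<30: print(nm,m.sum()); continue
    A=np.c_[y[m]-ty,z[m]-tz-.026,np.ones(m.sum())]
    s=least_squares(lambda p:A@p-x[m],[0,0,tx-.01],loss="soft_l1",f_scale=.001).x
    print(nm,m.sum(),"face x = %.4f, slope y %.3f z %.3f"%(s[2],s[0],s[1]),"med",np.median(x[m]))
    r=np.hypot(y-ty,z-tz-.026); k=(f.min(-1)>90)&((f.max(-1)-f.min(-1))<70)&(abs(x-tx)<.016)&(r<.05)
    q=least_squares(lambda p:np.maximum(np.hypot(y[k]-p[0],z[k]-p[1])-.032,0)+np.minimum(np.hypot(y[k]-p[0],z[k]-p[1])-.02,0),[ty,tz+.026],loss="soft_l1",f_scale=.001).x
    print("centre y,z",q,"rel tcp",q-[ty,tz])
E
python3 face.py
```

```text
time: 20.15
eef_pos: [0.4374, -0.2583, 0.1123]
tcp_rot: [0.118, 0.993, -0.0, 0.0]
contact_force: [0.5, -0.4, -0.5]
opening: 0.742
finger_force: 44.4
d l z now -0.30119663472380187 -0.2059880111208019 0.11229780325789815 world [ 0.43742794 -0.25827947  0.1122978 ] tilt -0.9999995595394993
shift [-2.4  0.1 12.3] yaw 0.13 F [ 0.5 -0.4 -0.5] open 0.7418982186883335 t 20.15
tcp -0.0024636362446839406 -0.0020204400869606397 0.11229780325789815
scene 200 face x = -0.0079, slope y 0.004 z 0.000 med -0.007942988119468353
centre y,z [-0.00442506  0.13998693] rel tcp [-0.00240462  0.02768912]
top 0
```

```bash
python3 -m crank '[[[0,0,12],0,255],[[0,0,24],0,255],[[0,0,36],0,255],[[0,0,42],0,255],[[0,0,46],0,255],[[0,0,50],0,255],[[0,0,50],0,255],[[0,0,50],0,255]]'; python3 face.py; python3 go.py W .4378 -.2588 .036 76.3
```

```text
time: 21.05
eef_pos: [0.4373, -0.2582, 0.0621]
tcp_rot: [0.118, 0.993, -0.0, 0.0]
contact_force: [0.1, 0.7, -1.3]
opening: 0.74
finger_force: 44.4
tcp -0.002579874445691484 -0.0019617954240437495 0.06209716028315125
scene 198 face x = -0.0081, slope y 0.003 z 0.020 med -0.008061924881395333
centre y,z [-0.00341256  0.08728146] rel tcp [-0.00145077  0.0251843 ]
top 0
d l z now -0.30116574882599684 -0.2060016312122237 0.06235841388488926 world [ 0.43746015 -0.25828957  0.06235841] tilt -0.9999994004106056
shift [-0.4 -0.4 26.4] yaw 0.14 F [ 0.3 -1.  -1.2] open 0.7389802159507305 t 21.15
```

```bash
python3 -m crank '[[[0,0,6],0,255],[[0,0,12],0,255],[[0,0,18],0,255],[[0,0,23],0,255],[[0,0,23],0,255],[[0,0,23],0,255]]'; python3 go.py W .4378 -.2588 .036 76.3
```

```text
time: 21.75
eef_pos: [0.437, -0.2579, 0.0386]
tcp_rot: [0.118, 0.993, 0.0, -0.0]
contact_force: [0.2, -0.8, 0.1]
opening: 0.739
finger_force: 44.4
d l z now -0.30156842357099767 -0.2055922751946281 0.03855809317624924 world [ 0.43701438 -0.25792762  0.03855809] tilt -0.9999998422250413
shift [-1.  -0.7  2.6] yaw 0.13 F [ 0.2 -0.8  0.1] open 0.7388965606034587 t 21.75
```

```bash
python3 -m crank '[[[0,0,1],0,255],[[0,0,2],0,255],[[0,0,2],0,255],[[0,0,2],0,255]]'; python3 -m crank '[[[0,0,1],0,255],[[0,0,1],0,255],[[0,0,1],0,255]]'; python3 go.py W .4378 -.2588 .0345 76.3; python3 face.py
```

```text
time: 22.15
eef_pos: [0.4372, -0.2581, 0.0369]
tcp_rot: [0.118, 0.993, -0.0, 0.0]
contact_force: [-0.2, -0.2, -0.3]
opening: 0.74
finger_force: 44.4
time: 22.45
eef_pos: [0.4371, -0.258, 0.0358]
tcp_rot: [0.118, 0.993, 0.0, -0.0]
contact_force: [-0.3, -0.8, 0.3]
opening: 0.739
finger_force: 44.4
d l z now -0.3014892137556226 -0.20566359935724565 0.035791801394061046 world [ 0.43710104 -0.25798968  0.0357918 ] tilt -0.999999996865126
shift [-0.9 -0.6  1.3] yaw 0.13 F [-0.3 -0.8  0.3] open 0.7392537123585033 t 22.45
tcp -0.002849870611215476 -0.0018163114600980516 0.035791801394061046
scene 174 face x = -0.0103, slope y -0.016 z 0.123 med -0.008544426833505174
centre y,z [-0.00324878  0.0581993 ] rel tcp [-0.00143247  0.0224075 ]
top 0
```

```bash
python3 -m crank '[[[0,0,1],0,255],[[0,0,1],0,255],[[0,0,1],0,255]]'; python3 -m crank '[[[0,0,1],0,255],[[0,0,1],0,255],[[0,0,1],0,255]]'; python3 go.py W .4378 -.2588 .0345 76.3
```

```text
time: 22.85
eef_pos: [0.4373, -0.2581, 0.0351]
tcp_rot: [0.118, 0.993, -0.0, 0.0]
contact_force: [-0.4, 0.4, 0.8]
opening: 0.736
finger_force: 44.5
time: 23.15
eef_pos: [0.4374, -0.2582, 0.035]
tcp_rot: [0.118, 0.993, -0.0, -0.0]
contact_force: [-2.4, 2.6, 8.1]
opening: 0.738
finger_force: 45.1
d l z now -0.3011827742188942 -0.20590851619370096 0.03498098102551871 world [ 0.43743286 -0.25819893  0.03498098] tilt -0.9999999987708527
shift [-0.5 -0.5  0.5] yaw 0.14 F [-2.4  2.6  8.1] open 0.7382107387188965 t 23.15
```

Firm contact at 8 N, at the seat height. I'll release, retreat upward and look.

```bash
python3 -m crank '[[[0,0,0],0,0],[[0,0,0],0,0],[[0,0,0],0,0],[[0,0,0],0,0],[[0,0,-20],0,0],[[0,0,-60],0,0],[[0,0,-110],0,0],[[0,0,-160],0,0],[[0,0,-200],0,0],[[0,0,-200],0,0]]'; python3 -m crank '[[[120,0,0],0,0],[[120,0,0],0,0],[[120,0,0],0,0],[[120,0,0],0,0],[[120,0,0],0,0]]'; python3 - <<'E'
from disp import *
for nm in("scene","top"):
    c_=read_camera(nm); P=cloud(c_); f=c_["frame"].astype(int); x,y,z=vw(P)
    m=(f.min(-1)>150)&((f.max(-1)-f.min(-1))<70)&(abs(x)<.03)&(abs(y)<.05)&(z>.066)&(z<.15)
    k=m
    r=least_squares(lambda p:np.maximum(np.hypot(y[k]-p[0],z[k]-p[1])-.032,0)+np.minimum(np.hypot(y[k]-p[0],z[k]-p[1])-.02,0),[0,.06],loss="soft_l1",f_scale=.002).x
    print(nm,m.sum(),"x",np.percentile(x[m],[2,50,98]),"y,z",r,"top",z[m].max())
    d,l,z=dl(P); m=(z>.207)&(z<.222)&(d>-.145)&(d<-.02)&(abs(l+.0535)<.035); h,e=np.histogram(d[m],np.arange(-.145,-.02,.006)); print(h)
    cv2.imwrite(f"pics/end_{nm}.png",c_["frame"])
a=cv2.imread("pics/end_scene.png")[110:350,200:420]; cv2.imwrite("pics/end.png",cv2.resize(a,None,fx=2.5,fy=2.5,interpolation=cv2.INTER_CUBIC))
E
```

```text
time: 24.15
eef_pos: [0.44, -0.2605, 0.2417]
tcp_rot: [0.118, 0.993, -0.004, 0.006]
contact_force: [0.6, -0.2, -0.5]
opening: 0.998
finger_force: 0.0
time: 24.65
eef_pos: [0.3206, -0.23, 0.2336]
tcp_rot: [0.119, 0.993, -0.0, 0.0]
contact_force: [0.3, -0.8, 0.9]
opening: 0.998
finger_force: 0.0
scene 275 x [-0.00913259 -0.00252111  0.00988953] y,z [-0.00250079  0.0634449 ] top 0.09548271885417092
[ 0  0  0  0  0  0  1  1  3  1  2  0  0  1  4  5  6 10  6  0]
top 172 x [-0.01049758 -0.00100533  0.00845125] y,z [-0.0018321   0.06197716] top 0.09370924886830179
[ 0  0  0  0  0 15 44 47 39 46 19  0  0 13 48 40 44 45 17  0]
```

View pics/end.png

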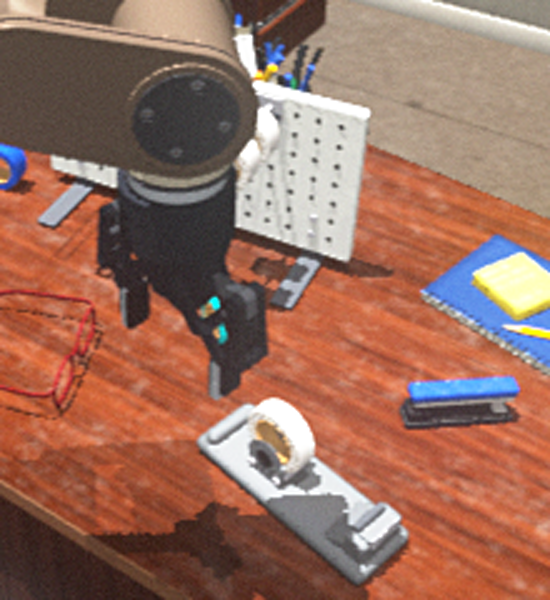

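The final view shows the narrow roll upright between the cheeks at crop (285,440), with the gripper clear of it. The top view's depth data shows both wide rolls on the spare hook.

```bash
python3 -m crank '[[[0,0,0],0,0],[[0,0,0],0,0],[[0,0,0],0,0],[[0,0,0],0,0],[[0,0,0],0,0]]'; python3 -c "
from plant import ctrl; print(ctrl.sign_off())"
```

```text
time: 25.25
eef_pos: [0.3206, -0.2298, 0.2338]
tcp_rot: [0.118, 0.993, 0.0, -0.0]
contact_force: [-0.2, -0.6, 0.6]
opening: 1.002
finger_force: 0.0
the job is handed in; nothing more can be done
None
```

I handed the job in at about 25 s: both wide rolls hang on the spare hook and the narrow roll sits in the dispenser, released, by my camera checks; `sign_off` gave no verdict.

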